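Seat the tube plate on the cooling stand and hold the heater's lid open

TASK

Lower the tube plate over the two pins of the cooling stand until it lies flush, without dropping it, and let go of it. Then raise the heater's sprung lid by its grip to 50 degrees open and finish while still holding it there, so that I can take the tubes across with both hands. Leave the other things on the bench where they are.

Things in the scene. Friction and masses are not known exactly. Their poses are not given: they have to be found in the camera images.
- plate_grip (a point): Loose plate 130 x 80 x 14 mm (x, y, z), 0.3 to 0.5 kg, flat on the bench, with an upright grey fin as handle on its middle: 50 long (x), 12 thick (y), top 60 mm above the underside. This point: where to grip the fin, over the plate's centre, 42 mm above the underside. Two 12 mm through holes on the x axis, 52 mm either side of the centre; the six wells are shallow. Same when turned half round.
- stand_seat (a point): Fixed cooling stand: white block with aluminium top, 150 x 100 mm (x, y), 30 mm high, left or right of the heater. This point: middle of its top face. Two upright steel pins, 10 mm in diameter, 18.5 mm high with tapered tips, stand on its x axis 52 mm either side of this point. The seated plate lies flat on the top face.
- lid_hinge (a point): Fixed heater: white box 240 (x) x 200 (y) x 102 mm high, with a clear, grey-framed lid on top. This point: middle of the lid's hinge line, 112 mm above the bench, 180 mm behind the heater's front face (-x side). The hinge line runs along y of this frame, which does not turn with the lid. The lid's front edge opens up and back to +x.
- lid_grip (a point): Lid's grip: grey disc on edge, 32 mm in diameter, 14 mm thick along y (the hinge's direction), on a 12 mm wide stem. This point: the disc's centre, 206 mm from the hinge line, level with it when shut, 36 mm ahead of the lid's front edge, 26 mm ahead of the heater's front. Its frame turns with the lid. Pinched from above across its flat faces, it can pivot between the fingers as the lid swings.
- lid (a joint): Opening angle of the lid in rad: 0 shut (level), 0.873 is 50 degrees, stop at 1.75. A spring and the lid's weight shut it from any angle; about 2 to 3 N at the grip holds it.
- wash_bottle: Bystander: bottle, 66 mm in diameter, 170 mm high; origin under its centre.
- jar: Bystander: white jar, 84 mm in diameter, 100 mm high; origin under its centre.
- dropper: Bystander: small amber bottle, 40 mm in diameter, 75 mm high, beside the heater's rear; origin under its centre.
- dish: Bystander: grey flat dish, 86 mm in diameter, 16 mm high, in front of the heater; origin under its centre.
- tube_block: Bystander: red-brown block with six wells and no handle, 115 x 75 x 50 mm; origin under its centre.
- tip_box: Bystander: grey and white box 120 x 85 x 64 mm; origin under its centre.
Not all that is in view belongs to the job. What is shaped like the part that bears plate_grip but green or yellow is not meant.

How it is judged (in metres and radians):
On the way, in this order (a step that is already met when the one before it is completed fails the run):
1. the plate lies flush on the stand over both pins, let go (horizontal distance between plate_grip and stand_seat below 0.004 m and z of plate_grip in the frame of stand_seat between 0.039 and 0.0445 m and angle between the x axis of plate_grip and the x axis of stand_seat, either way round below 0.06 rad and angle between plate_grip's own z axis and vertical below 0.03 rad and contact force between the fingers and plate below 0.1 N), for 0.2 s.
2. the lid is held by the fingers at 50 degrees (value of joint lid between 0.75 and 0.995 rad and contact force between the fingers and lid above 0.5 N), for 0.3 s.
At the end, for the whole second after the job is handed in: The plate lies still and flush on the stand over both pins (within 4 mm and 0.06 rad of the middle, less than 2.5 mm up), untouched by the fingers; the fingers, and nothing else, hold the lid still at 50 degrees open, plus or minus 7 (all of step 1 and all of step 2 and contact force between lid and plate below 0.1 N and contact force between lid and wash_bottle below 0.1 N and contact force between lid and jar below 0.1 N and contact force between lid and dropper below 0.1 N and contact force between lid and dish below 0.1 N and contact force between lid and tube_block below 0.1 N and contact force between lid and tip_box below 0.1 N and velocity of joint lid between -0.1 and 0.1 rad/s and linear speed of plate below 0.02 m/s); the arm keeps its last pose, push and grip.
It fails at once if the plate is dropped (falls free faster than 0.45 m/s) (linear speed of plate above 0.45 m/s and contact force between the fingers and plate below 0.1 N).
It fails at once if one of the other loose things on the bench is shifted by more than 3 cm or tipped (distance of any of wash_bottle, jar, dropper, dish, tube_block, tip_box from where it was at the start of the episode above 0.03 m or angle between any of wash_bottle, jar, dropper, dish, tube_block, tip_box's own z axis and vertical above 0.5 rad).
It also fails if it takes over 59 s, if anything falls off the work surface, if the arm or the gripper's body presses on something with over 40 N, if the wrist force passes 120 N, or if a joint passes its speed limit or range.

ROBOT

A 6-joint arm with a two-finger parallel gripper is mounted at the origin on the work surface. World frame = base frame: x ahead of the robot, y to its left, z up, the work surface at z = 0. Lengths are in mm, angles in degrees, forces in N, time in s.
With the tool pointing down it reaches from about 300 to 850 mm from the base axis. Payload 4.2 kg.
Tool frame: the origin (TCP) lies midway between the tips of the shut fingers; the grasp point (between the pads) lies env.hold_point_z behind it (env.hold_point_z is the distance from the TCP to the grasp point, in mm); z points along the fingers, y is the line along which they close (so a half turn about z gives the same grasp; the last joint's range is limited). The gripper opens to 91 mm and grips with 3 to 60 N. Pads are 32 mm wide; open, the fingers measure 118 mm over their backs; the gripper's body (76 mm by 178 mm) begins 60 mm behind the grasp point.
Start: joints at [-64.515, 18.312, 89.639, -0, 72.044, -1.146], TCP at [257.746, -514.014, 213.976] pointing down, gripper open.
Joint ranges: [-177.97, 177.97], [-48.28, 115.42], [12.27, 149.76], [-77.06, 257.06], [2.81, 150.46], [-146.56, 146.56]. Speed limits (degrees/s): [147.25, 147.25, 180, 180, 180, 180].

INTERFACE

Orientations are given as [roll, pitch, yaw] about the fixed x, y, z axes, in that order (R = Rz(yaw) Ry(pitch) Rx(roll)).
In Python, from workcell import env, viewer, spotter gives the robot as it stands.
- The arm moves only by the tool apply_moves, never from a script. Its arguments are lists of equal length, an entry for each row: "delta_pos": the shift along the world's x, y, z normalised to -1 to 1, where 1 is 120 mm, a list of three; "rot": the turn, a rotation vector about the world's x, y, z normalised to -1 to 1, where 1 is 1.5 rad, a list of three; "hand": the opening, from 0 (shut) to 1 (fully open). A call has 1 to 10 rows; each row is the pose to reach, as a shift and turn from the pose commanded when the call began; what a row does not reach only later rows make up. A row lasts 1/12 s, in which the tool goes at most 41.7 mm and 7.16 degrees, less where a joint would pass 70% of its speed; a pose out of reach is approached as far as the arm can. A call with a number of a shift or a turn outside -1 to 1 is refused whole. A call with a gripper value outside its range is refused whole. The fingers move at their own pace and stop on an object; "newtons" is the grip in N (left out, the last holds). Time passes only in rows, so rows that repeat a pose let the fingers close. It gives the time, the measured TCP pose, the force, the opening and the grip force at its end, in the units of the state.
- env.state(): the state, without advancing time (a new reading comes with each control period).
- viewer.grab_frame(name): name is "scene" or "side" or "wrist"; returns a dict with "pixels" (480x640x3 uint8, red, green, blue), "camera_matrix" (3x3 intrinsics, pixels), "k1" (the pictures are not rectified: a ray, as slopes to the right and down, at radius r is drawn at 1 + k1 r^2 times it, then the intrinsics apply), "R" (3x3) and "t" (3): a world point X has camera coordinates R X + t; the wrist camera has in their place "mount" (4x4, takes a point from camera to tool coordinates, whose origin is the TCP and whose axes are the flange's). Camera axes: x right, y down, z forward; pixel columns grow to the right and rows downward; lengths in mm; the calibration is good to about 2 mm. A picture is of the moment at which its call begins: read the wrist's pose just before it. There is no depth.
- env.job_done(): hands the job in; it is judged then, once.
Trained networks look in a picture, given as the dict that the camera call returned (one of the last four; its "shot" number tells which), for a name from the list of things; names that differ only in an ending like _2 or _b are one class to them, and where a whole thing is asked for, a point or a joint stands for the part that bears it (a point fixed in the world has none). Each returns a list of dicts, best first, with "score" (0 to 1); they miss things now and then, are a little off and sometimes report something else, mostly with a low value. They report only what shows in the picture. A call takes as long as a camera call. They do not tell look-alikes from the thing itself.
- spotter.trace(picture, query): "mask" (480x640 bool, what is visible of it) and "box" ([centre column, centre row, width, height] in pixels, round what is visible of it).
- spotter.landmark_of(picture, query): "position" ([column, row] in pixels: a listed point, or the origin of a listed thing).
The state is a dict: "time_s": time; "qpos": joint angles; "qvel": joint speeds; "effort": joint torques, N m; "ee_pos": TCP position; "ee_rot": TCP orientation; "force": force on the tool from outside, world axes, zero at the start; "torque": the same for the moment, N m; "gripper_width": finger opening in mm; "gripper_force": force on a finger pad.
Only numpy, scipy, OpenCV 4.12 (cv2) and the standard library are available. Lean on these libraries where they do the work, as an engineer would, in place of code of your own. Each camera call takes 0.05 s, during which the arm holds its last target. There are 200 camera calls.

## Working session

There is one attempt and no reset: what is moved stays moved. The work goes in short steps, Python scripts to look and compute and a tool call to move; the robot and the scene stay as the last step left them, time stands still between calls to the robot, and variables do not carry over. Pictures are saved under pics/ and viewed, at most 13 in all, crops included, and the job is handed in when it is done.

Besides the shell and the picture viewer there is one more tool, called after "Emit:" by a JSON object that holds its "name" and its "arguments", one argument or row to a line. apply_moves: Moves the arm, as the interface text tells. Its arguments: {"type":"object","properties":{"delta_pos":{"type":"array"},"rot":{"type":"array"},"hand":{"type":"array"},"newtons":{"type":"number"}},"required":["delta_pos","rot","hand"]}

```bash
mkdir -p pics; ls; cat > h.py <<'E'
import numpy as np, cv2
from workcell import env, viewer, spotter
from scipy.spatial.transform import Rotation as Ro
def grab(n):
    s=env.state(); f=viewer.grab_frame(n)
    if 'mount' in f:
        M=np.array(f['mount']); T=np.eye(4)
        T[:3,:3]=Ro.from_euler('xyz',s['ee_rot'],degrees=True).as_matrix(); T[:3,3]=s['ee_pos']
        W=np.linalg.inv(T@M); f['R']=W[:3,:3]; f['t']=W[:3,3]
    f['R']=np.array(f['R']);f['t']=np.array(f['t']);f['K']=np.array(f['camera_matrix'])
    return f
def ray(f,px):
    K=f['K']; d=np.array([(px[0]-K[0,2])/K[0,0],(px[1]-K[1,2])/K[1,1]]); u=d.copy()
    for _ in range(20): u=d/(1+f['k1']*(u@u))
    return -f['R'].T@f['t'], f['R'].T@np.array([u[0],u[1],1.])
def onz(f,px,z):
    c,d=ray(f,px); return c+d*(z-c[2])/d[2]
def proj(f,X):
    c=f['R']@np.array(X,float)+f['t']; u=c[:2]/c[2]; u=u*(1+f['k1']*(u@u)); return f['K'][:2,:2]@u+f['K'][:2,2]
def tri(obs):
    A=np.zeros((3,3));b=np.zeros(3)
    for f,px in obs:
        c,d=ray(f,px); d=d/np.linalg.norm(d); P=np.eye(3)-d[None].T@d[None]; A+=P;b+=P@c
    X=np.linalg.solve(A,b); return X,[np.round(proj(f,X)-px,1) for f,px in obs]
def save(f,n,crop=None,s=1):
    im=f['pixels'][:,:,::-1]
    if crop: im=im[crop[1]:crop[3],crop[0]:crop[2]]
    cv2.imwrite('pics/'+n,cv2.resize(im,None,fx=s,fy=s,interpolation=cv2.INTER_CUBIC))
E
python3 - <<'E'
from h import *
print(env.state(), env.hold_point_z)
F={n:grab(n) for n in('scene','side','wrist')}
im=np.vstack([np.hstack([F['scene']['pixels'],F['side']['pixels']])])[:,:,::-1]
for n in F:
    save(F[n],n+'0.png'); print(n,'cam',np.round(-F[n]['R'].T@F[n]['t']))
Z=dict(plate_grip=42,stand_seat=30,lid_hinge=112,lid_grip=112,wash_bottle=0,jar=0,dropper=0,dish=0,tube_block=0,tip_box=0)
for q,z in Z.items():
    for n in F:
        for r in spotter.landmark_of(F[n],q)[:3]:
            print(q,n,round(r['score'],2),np.round(r['position'],1),np.round(onz(F[n],r['position'],z)))
E
```

```text
pics
{'time_s': 0.0, 'qpos': array([-6.45154521e+01,  1.83520929e+01,  8.97074324e+01, -2.31694272e-03,
        7.20441457e+01, -1.14547330e+00]), 'qvel': array([ 0.01755899, -0.03420853, -0.00597596, -0.02414172, -0.08827147,
        0.02880612]), 'effort': array([-2.53679991e-04, -4.12462342e+01, -2.31975156e+01,  7.27253943e-02,
        4.56461823e-02, -1.55675216e-04]), 'ee_pos': array([ 257.5016081 , -513.54071572,  213.10880714]), 'ee_rot': array([-1.79896306e+02,  1.29877286e-04,  2.66307376e+01]), 'force': array([ 0.43358611, -0.43300707, -0.45999582]), 'torque': array([ 0.01795385, -0.02271319,  0.03538064]), 'gripper_force': 0.0, 'gripper_width': 91.18157166320687} 18.8
scene cam [ 987.  846. 1329.]
side cam [-293. -761.  706.]
wrist cam [ 323. -481.  383.]
plate_grip scene 0.92 [284.2 185.1] [ 457. -316.   42.]
plate_grip scene 0.88 [333.5 168.7] [ 269. -304.   42.]
plate_grip scene 0.56 [397.8 263.2] [306. 145.  42.]
plate_grip side 0.93 [350.4 344.4] [ 275. -310.   42.]
plate_grip side 0.84 [402.9 308. ] [ 461. -321.   42.]
plate_grip side 0.6 [233.6 261.3] [306. 157.  4
[... 472 characters left out ...]
wash_bottle scene 0.81 [303.  382.7] [731. 326.   0.]
wash_bottle side 0.62 [300.  213.3] [722. 312.   0.]
jar scene 0.92 [208.2 213.7] [ 725. -359.    0.]
jar scene 0.55 [332.7 238.4] [412. -63.   0.]
jar side 0.88 [464.2 286.5] [ 708. -364.    0.]
dropper scene 0.78 [293.3 348.2] [706. 223.   0.]
dropper side 0.63 [315.  220.1] [720. 231.   0.]
dropper side 0.38 [354.3 217.4] [835. 141.   0.]
dish scene 0.71 [343.  239.6] [385. -42.   0.]
dish side 0.61 [299.4 291. ] [376. -43.   0.]
tube_block scene 0.79 [390.  415.6] [579. 516.   0.]
tube_block side 0.95 [235.6 208.5] [582. 524.   0.]
tip_box scene 0.64 [230.9 172.1] [ 577. -506.    0.]
tip_box side 0.74 [484.4 329.1] [ 576. -487.    0.]
```

View pics/scene0.png

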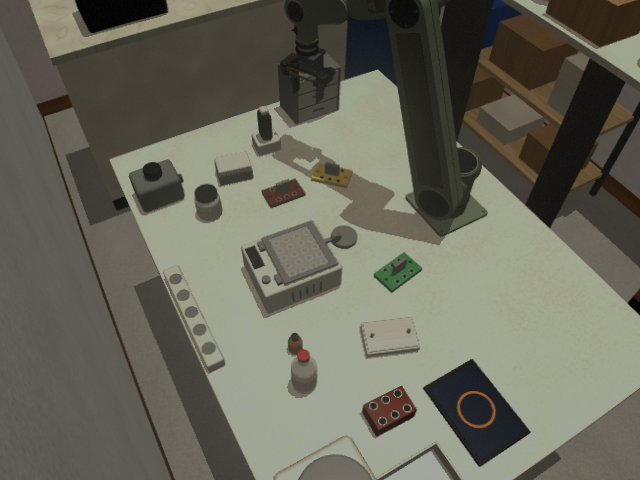

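View pics/side0.png

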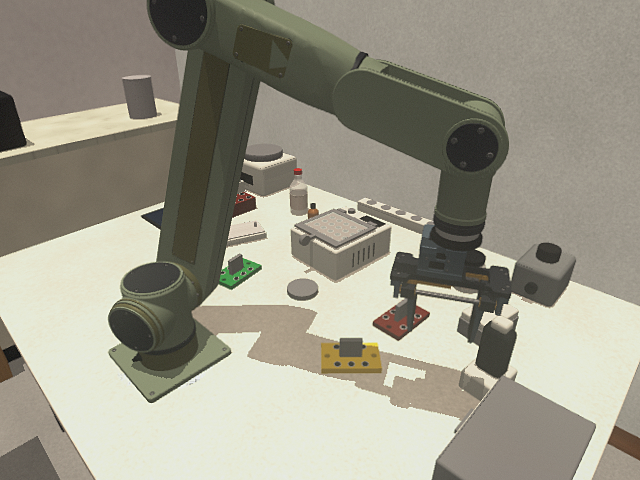

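The scene picture shows three finned plates: red (284,190), yellow (331,174), green (398,270). The red-brown tube block (389,409) has no fin. I choose red at about (459,-318). The heater grip is at (343,237), the stand at (390,336), and the dish in the side picture at (302,289). Next: a close crop and the yaws.

```bash
python3 - <<'E'
from h import *
F={n:grab(n) for n in('scene','side')}
a=F['scene']; save(a,'crop1.png',(180,120,460,380),2.2)
def rect(f,q,z,near):
    for r in spotter.trace(f,q)[:3]:
        ys,xs=np.nonzero(r['mask'])
        P=np.array([onz(f,(x,y),z)[:2] for x,y in zip(xs,ys)],np.float32)
        if np.linalg.norm(P.mean(0)-near)<60:
            print(q,round(r['score'],2),cv2.minAreaRect(P))
for n,f in F.items():
    print(n); rect(f,'plate_grip',14,(459,-318)); rect(f,'stand_seat',30,(450,330)); rect(f,'lid',112,(600,5))
for q in('plate_grip','stand_seat','lid_hinge','lid_grip'):
    o=[(f,spotter.landmark_of(f,q)[i]['position']) for f,i in zip(F.values(),(0,1) if q=='plate_grip' else (0,0))]
    X,e=tri(o); print(q,np.round(X),e)
E
```

```text
scene
plate_grip 0.56 ((463.1363525390625, -315.5991516113281), (102.43231201171875, 131.49249267578125), 88.35466003417969)
stand_seat 0.78 ((464.69183349609375, 335.1882019042969), (109.21902465820312, 153.76951599121094), 69.30535888671875)
lid 0.85 ((542.005859375, 6.43414306640625), (182.1005859375, 221.13388061523438), 84.26228332519531)
side
plate_grip 0.59 ((456.70086669921875, -321.82391357421875), (87.5677719116211, 151.39498901367188), 87.55567932128906)
stand_seat 0.77 ((449.993896484375, 303.1360778808594), (136.39797973632812, 140.71568298339844), 70.67186737060547)
lid 0.8 ((543.6947631835938, 4.277214050292969), (191.2457733154297, 232.41998291015625), 86.18859100341797)
plate_grip [ 386. -101.  -41.] [array([-64.5, -29.3]), array([-87.3,   2. ])]
stand_seat [460. 332.  33.] [array([-2.8, -0.2]), array([-2.3, -0. ])]
lid_hinge [656.  -4. 103.] [array([-2.2, -0.8]), array([-2.1,  0.6])]
lid_grip [455.  12. 109.] [array([0.9, 0.2]), array([ 1. , -0.1])]
```

View pics/crop1.png

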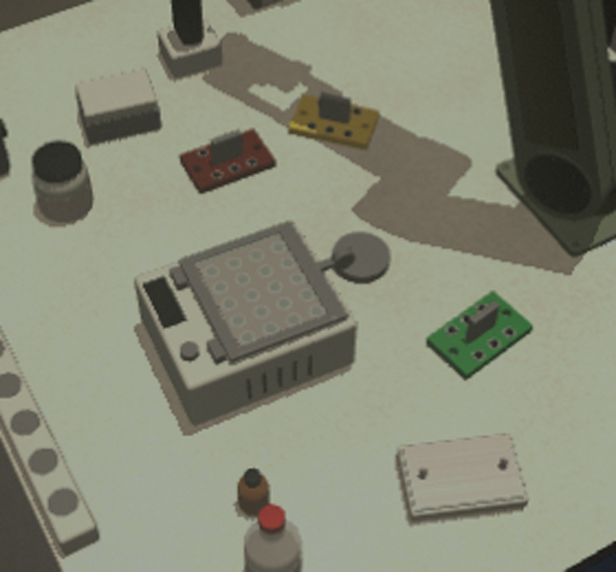

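The crop confirms red-brown plate, grey fin, at crop (227,160), so that is the one. The stand's pins are at crop (422,473) and (503,463). The dish lies under the lid grip. I move over the plate and look with the wrist camera.

Emit:
{"name": "apply_moves", "arguments": {
  "delta_pos": [
    [0, 0.2, 0.2],
    [0.1, 0.5, 0.3],
    [0.3, 0.8, 0.3],
    [0.6, 1, 0.3],
    [0.8, 1, 0.3],
    [0.8, 1, 0.3]
  ],
  "rot": [
    [0, 0, -0.08],
    [0, 0, -0.16],
    [0, 0, -0.24],
    [0, 0, -0.32],
    [0, 0, -0.333],
    [0, 0, -0.333]
  ],
  "hand": [1, 1, 1, 1, 1, 1]
}}

```text
time_s: 2.95
ee_pos: [358.2, -392.4, 250.4]
ee_rot: [180.0, -0.2, -1.8]
force: [1.1, -0.2, 0.2]
gripper_width: 91.1
gripper_force: 0.0
```

Emit:
{"name": "apply_moves", "arguments": {
  "delta_pos": [
    [0.2, 0.2, 0],
    [0.4, 0.4, 0],
    [0.5, 0.6, 0],
    [0.5, 0.6, 0],
    [0.5, 0.6, 0]
  ],
  "rot": [
    [0, 0, 0],
    [0, 0, 0],
    [0, 0, 0],
    [0, 0, 0],
    [0, 0, 0]
  ],
  "hand": [1, 1, 1, 1, 1]
}}

```text
time_s: 3.37
ee_pos: [413.9, -321.5, 250.0]
ee_rot: [180.0, 0.0, -1.8]
force: [-0.5, -0.9, 0.3]
gripper_width: 90.9
gripper_force: 0.0
```

```bash
cat >> h.py <<'E'
def rect(f,q,z,near,sel=80):
    for r in spotter.trace(f,q)[:3]:
        ys,xs=np.nonzero(r['mask'])
        P=np.array([onz(f,(x,y),z)[:2] for x,y in zip(xs,ys)],np.float32)
        if np.linalg.norm(P.mean(0)-near)<sel: print(q,round(r['score'],2),np.round(np.hstack([np.ravel(v) for v in cv2.minAreaRect(P)]),1),r['box'])
E
python3 - <<'E'
from h import *
s=env.state(); print(s['time_s'],s['ee_pos'],s['ee_rot'])
f=grab('wrist'); save(f,'w1.png'); c,d=ray(f,(320,240)); print(c,d)
for r in spotter.landmark_of(f,'plate_grip'): print(r, onz(f,r['position'],42))
rect(f,'plate_grip',14,(459,-318))
E
```

```text
3.3667 [ 413.88861832 -321.54059707  249.97646746] [ 1.79967028e+02  2.85406839e-02 -1.83684091e+00]
[ 487.01726547 -323.61870208  420.15381701] [-0.25254986 -0.00633279 -0.9676662 ]
{'position': [308.1, 161.8], 'score': 0.85} [ 462.20161303 -317.33648978   42.        ]
{'position': [311.7, 351.1], 'score': 0.79} [ 270.20578151 -314.19614419   42.        ]
plate_grip 0.81 [ 462.6 -316.9   79.8  129.1   88. ] [306.7, 156.7, 88.0, 128.9]
```

View pics/w1.png

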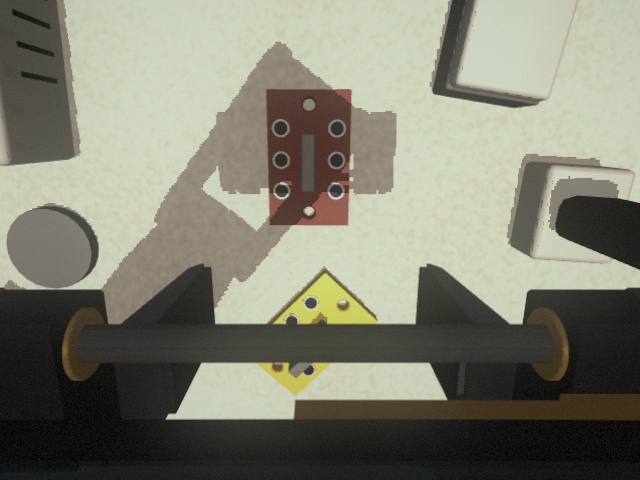

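The wrist view shows the red plate at (308,157), fin upright at (308,163), holes at (309,104) and (309,212), and the yellow one behind the gripper at (323,330). The trace measures 129 x 80 mm, centre (462.4,-317), yaw -2. Grasping.

Emit:
{"name": "apply_moves", "arguments": {
  "delta_pos": [
    [0.2, 0.02, -0.2],
    [0.405, 0.04, -0.5],
    [0.405, 0.04, -0.8],
    [0.405, 0.04, -1],
    [0.405, 0.04, -1]
  ],
  "rot": [
    [0, 0, 0],
    [0, 0, 0],
    [0, 0, 0],
    [0, 0, 0],
    [0, 0, 0]
  ],
  "hand": [1, 1, 1, 1, 1]
}}

```text
time_s: 3.93
ee_pos: [458.7, -316.0, 124.5]
ee_rot: [-179.6, 0.6, -2.1]
force: [-1.0, 0.5, -1.1]
gripper_width: 91.6
gripper_force: 0.0
```

Emit:
{"name": "apply_moves", "arguments": {
  "delta_pos": [
    [0, 0, -0.3],
    [0, 0, -0.6],
    [0, 0, -0.8],
    [0, 0, -0.89],
    [0, 0, -0.89],
    [0, 0, -0.89]
  ],
  "rot": [
    [0, 0, 0],
    [0, 0, 0],
    [0, 0, 0],
    [0, 0, 0],
    [0, 0, 0],
    [0, 0, 0]
  ],
  "hand": [1, 1, 1, 1, 0.7, 0.5]
}}

```text
time_s: 4.43
ee_pos: [463.1, -318.5, 24.6]
ee_rot: [179.9, -0.1, -2.0]
force: [-0.4, -0.5, -0.0]
gripper_width: 80.3
gripper_force: 0.0
```

Emit:
{"name": "apply_moves", "arguments": {
  "delta_pos": [
    [0, 0, 0],
    [0, 0, 0],
    [0, 0, 0],
    [0, 0, 0],
    [0, 0, 0],
    [0, 0, 0],
    [0, 0, 0],
    [0, 0, 0]
  ],
  "rot": [
    [0, 0, 0],
    [0, 0, 0],
    [0, 0, 0],
    [0, 0, 0],
    [0, 0, 0],
    [0, 0, 0],
    [0, 0, 0],
    [0, 0, 0]
  ],
  "hand": [0.3, 0.2, 0.1, 0, 0, 0, 0, 0],
  "newtons": 30
}}

```text
time_s: 5.1
ee_pos: [462.3, -317.2, 23.2]
ee_rot: [180.0, 0.0, -2.0]
force: [-1.4, -0.5, -0.1]
gripper_width: 27.3
gripper_force: 0.0
```

Emit:
{"name": "apply_moves", "arguments": {
  "delta_pos": [
    [0, 0, 0],
    [0, 0, 0],
    [0, 0, 0],
    [0, 0, 0],
    [0, 0, 0],
    [0, 0, 0]
  ],
  "rot": [
    [0, 0, 0],
    [0, 0, 0],
    [0, 0, 0],
    [0, 0, 0],
    [0, 0, 0],
    [0, 0, 0]
  ],
  "hand": [0, 0, 0, 0, 0, 0]
}}

```text
time_s: 5.6
ee_pos: [462.3, -317.1, 23.1]
ee_rot: [-180.0, 0.0, -2.0]
force: [-0.4, 0.1, -0.5]
gripper_width: 12.1
gripper_force: 30.0
```

Emit:
{"name": "apply_moves", "arguments": {
  "delta_pos": [
    [0, 0, 0.1],
    [0, 0, 0.3],
    [0, 0, 0.5],
    [0, 0, 0.8],
    [0, 0, 1],
    [0, 0, 1],
    [0, 0, 1]
  ],
  "rot": [
    [0, 0, 0],
    [0, 0, 0],
    [0, 0, 0],
    [0, 0, 0],
    [0, 0, 0],
    [0, 0, 0],
    [0, 0, 0]
  ],
  "hand": [0, 0, 0, 0, 0, 0, 0]
}}

```text
time_s: 6.18
ee_pos: [462.5, -317.4, 143.5]
ee_rot: [179.9, -0.1, -2.0]
force: [-0.9, 0.5, -4.0]
gripper_width: 12.0
gripper_force: 30.0
```

```bash
python3 - <<'E'
from h import *
s=env.state(); print(s['ee_pos'],s['ee_rot'])
f=grab('wrist'); save(f,'w2.png')
zu=s['ee_pos'][2]-23.2
for r in spotter.landmark_of(f,'plate_grip')[:2]: print(r, onz(f,r['position'],zu+42))
rect(f,'plate_grip',zu+14,s['ee_pos'][:2])
E
```

```text
[ 462.47121985 -317.36273657  143.54781491] [ 1.79941211e+02 -7.34276633e-02 -1.98795988e+00]
{'position': [314.6, 320.0], 'score': 0.76} [ 462.72342982 -317.29720428  162.34781491]
plate_grip 0.67 [ 466.9 -317.4   79.8  122.1   88. ] [315.4, 275.9, 186.9, 243.8]
```

View pics/w2.png

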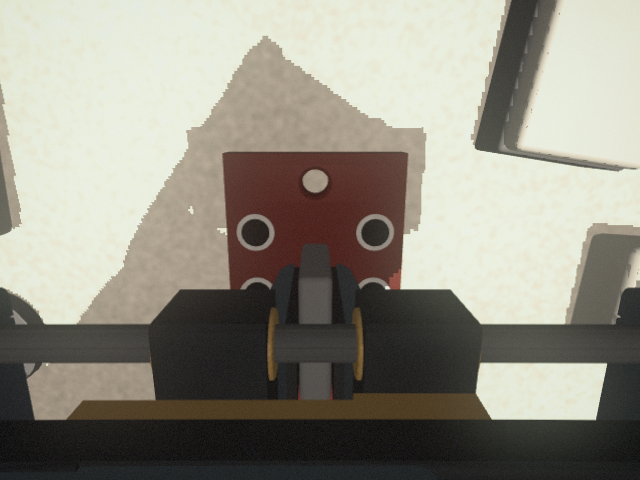

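Emit:
{"name": "apply_moves", "arguments": {
  "delta_pos": [
    [0, 0.1, 0.3],
    [0, 0.3, 0.6],
    [-0.1, 0.5, 0.9],
    [-0.15, 0.8, 0.98],
    [-0.15, 1, 0.98]
  ],
  "rot": [
    [0, 0, 0],
    [0, 0, 0],
    [0, 0, 0],
    [0, 0, 0],
    [0, 0, 0]
  ],
  "hand": [0, 0, 0, 0, 0]
}}

```text
time_s: 6.75
ee_pos: [443.9, -195.3, 262.9]
ee_rot: [-180.0, -0.1, -2.0]
force: [0.0, 0.4, -4.3]
gripper_width: 12.0
gripper_force: 30.0
```

Emit:
{"name": "apply_moves", "arguments": {
  "delta_pos": [
    [-0.05, 0.25, 0],
    [-0.1, 0.5, 0],
    [-0.15, 0.75, 0],
    [-0.2, 1, 0]
  ],
  "rot": [
    [0, 0, 0],
    [0, 0, 0],
    [0, 0, 0],
    [0, 0, 0]
  ],
  "hand": [0, 0, 0, 0]
}}

```text
time_s: 7.08
ee_pos: [418.9, -75.7, 258.8]
ee_rot: [-180.0, 0.2, -2.0]
force: [1.2, 0.5, -4.2]
gripper_width: 11.9
gripper_force: 30.0
```

Emit:
{"name": "apply_moves", "arguments": {
  "delta_pos": [
    [-0.05, 0.25, 0],
    [-0.1, 0.5, 0],
    [-0.15, 0.75, 0],
    [-0.2, 1, 0]
  ],
  "rot": [
    [0, 0, 0],
    [0, 0, 0],
    [0, 0, 0],
    [0, 0, 0]
  ],
  "hand": [0, 0, 0, 0]
}}

```text
time_s: 7.42
ee_pos: [394.8, 44.0, 258.9]
ee_rot: [180.0, 0.2, -2.0]
force: [0.7, 0.1, -3.9]
gripper_width: 11.7
gripper_force: 30.0
```

Emit:
{"name": "apply_moves", "arguments": {
  "delta_pos": [
    [-0.05, 0.25, 0],
    [-0.1, 0.5, 0],
    [-0.15, 0.75, 0],
    [-0.2, 1, 0]
  ],
  "rot": [
    [0, 0, -0.06],
    [0, 0, -0.12],
    [0, 0, -0.18],
    [0, 0, -0.221]
  ],
  "hand": [0, 0, 0, 0]
}}

```text
time_s: 7.75
ee_pos: [370.9, 163.8, 258.9]
ee_rot: [179.8, 0.2, -21.2]
force: [0.5, 0.1, -4.2]
gripper_width: 12.0
gripper_force: 30.0
```

Emit:
{"name": "apply_moves", "arguments": {
  "delta_pos": [
    [-0.05, 0.25, 0],
    [-0.1, 0.5, 0],
    [-0.15, 0.75, 0],
    [-0.2, 1, 0]
  ],
  "rot": [
    [0, 0, 0],
    [0, 0, 0],
    [0, 0, 0],
    [0, 0, 0]
  ],
  "hand": [0, 0, 0, 0]
}}

```text
time_s: 8.08
ee_pos: [350.8, 278.3, 258.7]
ee_rot: [-179.9, 0.6, -20.2]
force: [0.8, -1.1, -3.6]
gripper_width: 11.8
gripper_force: 30.0
```

Emit:
{"name": "apply_moves", "arguments": {
  "delta_pos": [
    [0, 0.25, 0],
    [0, 0.5, 0],
    [0, 0.7, 0],
    [0, 0.75, 0],
    [0, 0.75, 0],
    [0, 0.75, 0]
  ],
  "rot": [
    [0, 0, 0],
    [0, 0, 0],
    [0, 0, 0],
    [0, 0, 0],
    [0, 0, 0],
    [0, 0, 0]
  ],
  "hand": [0, 0, 0, 0, 0, 0]
}}

```text
time_s: 8.58
ee_pos: [371.8, 341.2, 257.2]
ee_rot: [-178.6, 2.4, -17.8]
force: [0.3, -0.0, -3.1]
gripper_width: 12.0
gripper_force: 30.0
```

```bash
python3 - <<'E'
from h import *
f=grab('wrist');s=env.state(); print(s['ee_pos'],s['ee_rot'],np.round(s['qpos'],1),np.round(s['qvel'],1))
for q in('plate_grip',):
    for r in spotter.landmark_of(f,q)[:2]: print(q,r)
for r in spotter.landmark_of(f,'stand_seat')[:2]: print(r, onz(f,r['position'],30))
rect(f,'stand_seat',30,(455,332)); save(f,'w3.png')
E
```

```text
[371.8419766  341.03695299 257.68320744] [-178.54251654    2.38182656  -17.83895861] [ 39.4  10.4  94.2   2.9  75.5 146.5] [-0.4 -0.8 -0.2  0.1 -0.2  0. ]
plate_grip {'position': [312.5, 321.5], 'score': 0.94}
plate_grip {'position': [531.0, 208.4], 'score': 0.62}
stand_seat 0.66 [456.8 327.6  98.5 145.9  68.5] [308.2, 104.5, 113.9, 167.1]
```

View pics/w3.png

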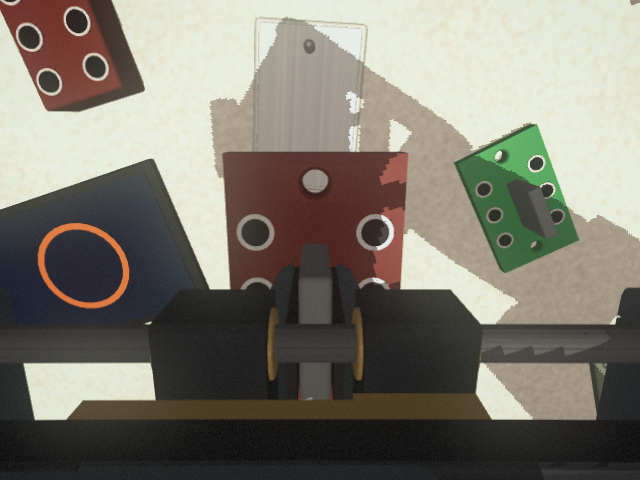

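Joint 6 is at its limit (146.5). The stand's lower half is hidden behind the held plate; the far pin shows at (309,46). The plate is symmetric, so I turn it half round and look from the other side.

Emit:
{"name": "apply_moves", "arguments": {
  "delta_pos": [
    [0.1, 0, 0],
    [0.2, -0.1, 0],
    [0.3, -0.2, 0],
    [0.4, -0.3, 0],
    [0.5, -0.3, 0],
    [0.6, -0.3, 0],
    [0.7, -0.3, 0],
    [0.8, -0.3, 0],
    [0.9, -0.3, 0],
    [1, -0.3, 0]
  ],
  "rot": [
    [0, 0, 0.08],
    [0, 0, 0.16],
    [0, 0, 0.24],
    [0, 0, 0.32],
    [0, 0, 0.4],
    [0, 0, 0.48],
    [0, 0, 0.56],
    [0, 0, 0.64],
    [0, 0, 0.7],
    [0, 0, 0.7]
  ],
  "hand": [0, 0, 0, 0, 0, 0, 0, 0, 0, 0]
}}

```text
time_s: 9.62
ee_pos: [493.0, 305.8, 258.9]
ee_rot: [-178.4, 2.3, 42.4]
force: [0.2, 0.3, -3.3]
gripper_width: 12.1
gripper_force: 30.0
```

Emit:
{"name": "apply_moves", "arguments": {
  "delta_pos": [
    [0.1, 0, 0],
    [0.2, 0, 0],
    [0.3, 0, 0],
    [0.4, -0.1, 0],
    [0.5, -0.1, 0],
    [0.5, -0.1, 0],
    [0.5, -0.1, 0],
    [0.5, -0.1, 0],
    [0.5, -0.1, 0],
    [0.5, -0.1, 0]
  ],
  "rot": [
    [0, 0, 0.08],
    [0, 0, 0.16],
    [0, 0, 0.24],
    [0, 0, 0.32],
    [0, 0, 0.4],
    [0, 0, 0.48],
    [0, 0, 0.56],
    [0, 0, 0.64],
    [0, 0, 0.7],
    [0, 0, 0.7]
  ],
  "hand": [0, 0, 0, 0, 0, 0, 0, 0, 0, 0]
}}

```text
time_s: 10.45
ee_pos: [552.4, 293.9, 258.8]
ee_rot: [-178.4, 2.3, 102.4]
force: [-0.4, -0.1, -4.4]
gripper_width: 11.6
gripper_force: 30.0
```

```bash
cat >> h.py <<'E'
def to(pos,rpy):
    s=env.state(); A=Ro.from_euler('xyz',s['ee_rot'],degrees=True); B=Ro.from_euler('xyz',rpy,degrees=True)
    print('dpos',np.round((np.array(pos)-s['ee_pos'])/120,3),'rot',np.round((B*A.inv()).as_rotvec()/1.5,4))
E
python3 - <<'E'
from h import *
to((564,287,260),(180,0,158.5))
E
```

```text
dpos [ 0.097 -0.057  0.01 ] rot [0.0341 0.0032 0.6525]
```

Emit:
{"name": "apply_moves", "arguments": {
  "delta_pos": [
    [0.1, -0.06, 0.01],
    [0.1, -0.06, 0.01],
    [0.1, -0.06, 0.01],
    [0.1, -0.06, 0.01],
    [0.1, -0.06, 0.01],
    [0.1, -0.06, 0.01],
    [0.1, -0.06, 0.01],
    [0.1, -0.06, 0.01],
    [0.1, -0.06, 0.01],
    [0.1, -0.06, 0.01]
  ],
  "rot": [
    [0.0043, 0.0004, 0.0816],
    [0.0085, 0.0008, 0.163],
    [0.0128, 0.0012, 0.2447],
    [0.017, 0.0016, 0.3262],
    [0.0213, 0.002, 0.4078],
    [0.0256, 0.0024, 0.4894],
    [0.0298, 0.0028, 0.571],
    [0.0341, 0.0032, 0.6525],
    [0.0341, 0.0032, 0.6525],
    [0.0341, 0.0032, 0.6525]
  ],
  "hand": [0, 0, 0, 0, 0, 0, 0, 0, 0, 0]
}}

```text
time_s: 11.28
ee_pos: [564.5, 286.7, 260.0]
ee_rot: [180.0, 0.0, 158.2]
force: [0.6, -0.4, -3.8]
gripper_width: 11.8
gripper_force: 30.0
```

```bash
python3 - <<'E'
from h import *
s=env.state(); print(s['ee_pos'],s['ee_rot'],np.round(s['qpos'],1))
f=grab('wrist')
for r in spotter.landmark_of(f,'stand_seat')[:2]: print(r, onz(f,r['position'],30))
rect(f,'stand_seat',30,(455,332)); rect(f,'plate_grip',s['ee_pos'][2]-9.2,s['ee_pos'][:2]); save(f,'w4.png')
E
```

```text
[564.4939933  286.65919399 259.97191565] [1.79998298e+02 5.17961006e-03 1.58209444e+02] [ 25.9  22.4  76.9  -0.   80.8 -42.3]
{'position': [311.6, 86.4], 'score': 0.77} [457.33717459 326.0167545   30.        ]
stand_seat 0.94 [452.  329.9  98.3 128.6  68.3] [312.0, 75.8, 108.8, 151.7]
plate_grip 0.73 [561.1 288.   79.9 121.5  68.2] [314.6, 273.9, 185.9, 244.7]
```

View pics/w4.png

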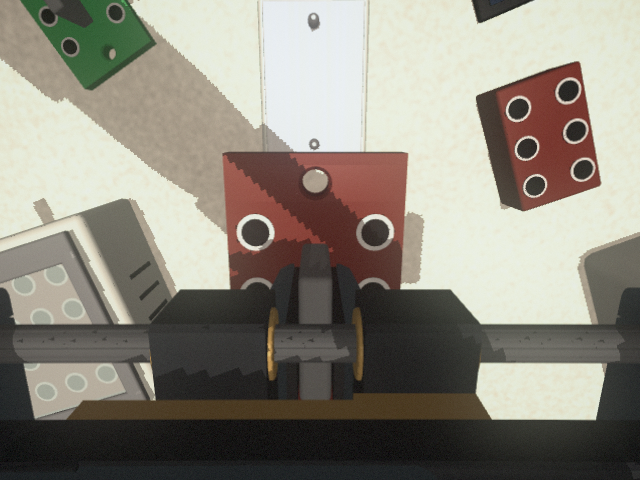

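The stand is fully seen now, with pins at (314,20) and (314,144) and the held plate's front hole at (315,181). I work out pins and hole in tool coordinates.

```bash
python3 - <<'E'
from h import *
s=env.state(); T=Ro.from_euler('xyz',s['ee_rot'],degrees=True).as_matrix(); p0=s['ee_pos']
f=grab('wrist'); g=cv2.cvtColor(f['pixels'],cv2.COLOR_RGB2GRAY)
tl=lambda X:np.round(T.T@(X-p0),1)
for (u,v),w in (((314,20),11),((314,144),8),((315,181),16)):
    P=g[v-w:v+w,u-w:u+w]; print(u,v); 
    m=(P<190) if v<150 else (P>100)
    n,l,st,ce=cv2.connectedComponentsWithStats(m.astype(np.uint8))
    for i in range(1,n):
        if st[i,4]>15:
            c=ce[i]+[u-w,v-w]; print(np.round(c,1),st[i], [ (z,tl(onz(f,c,z))[:2]) for z in ((30,39,48.5) if v<150 else (p0[2]-9.2,p0[2]-23.2))])
    if v<150: print(P)
r=spotter.trace(f,'stand_seat')[0]['mask']
for v in (10,40,70,100,130):
    xs=np.nonzero(r[v])[0]; a,b=tl(onz(f,(xs[0],v),30)),tl(onz(f,(xs[-1],v),30)); print(v,a,b,(a+b)/2)
r=spotter.trace(f,'plate_grip')[0]['mask']
for v in (165,190,215):
    xs=np.nonzero(r[v])[0]; a,b=tl(onz(f,(xs[0],v),p0[2]-9.2)),tl(onz(f,(xs[-1],v),p0[2]-9.2)); print(v,a,b,(a+b)/2)
print(tl(onz(f,(315,np.nonzero(r[:,330])[0][0]),p0[2]-9.2)))
E
```

```text
314 20
[313.6  21.7] [  5   4  13  18 153] [(30, array([167.7,  -1.4])), (39, array([165.6,  -1.4])), (48.5, array([163.3,  -1.3]))]
[[234 235 234 235 234 235 235 235 234 234 236 235 236 235 235 234 234 236
  234 235 235 235]
 [233 235 234 236 235 235 235 235 235 235 236 236 236 234 236 237 235 234
  235 234 235 235]
 [235 235 235 235 235 235 234 237 236 234 236 234 235 234 235 235 234 236
  235 236 234 235]
 [235 234 234 235 235 236 234 236 230 219 213 207 220 232 235 235 235 235
  235 235 235 236]
 [235 236 235 235 235 234 235 221 191 167 150 143 163 196 227 235 236 235
  236 236 235 234]
 [234 235 234 235 234 236 224 179 137 155 169 160 139 133 193 229 235 236
  234 235 235 235]
 [235 234 235 236 235 229 189 144 146 201 221 212 184 144 146 195 229 235
  235 235 235 235]
 [235 235 234 235 235 209 155 133 167 222 234 233 214 159 129 151 217 236
  236 235 236 235]
 [234 236 235 236 236 188 132 136 176 225 232 234 214 159 127 133 213 235
  236 236 234 236]
 [236 235 235 236 230 174 125 135 158 207 233 226 192 147 126 121 195 232
  235 235 235 236]
 [235 236 237 236 223 161 124 128 124
[... 2416 characters left out ...]
  2.6]))]
[315.  180.4] [  3   4  26  24 473] [(np.float64(250.69771918687223), array([52.3,  0.2])), (np.float64(236.69771918687223), array([50.8,  0.2]))]
10 [176.9 -50.2 229.9] [176.9  48.1 229.9] [176.9   -1.05 229.9 ]
40 [152.9 -50.2 229.9] [153.   47.2 229.9] [152.95  -1.5  229.9 ]
70 [128.1 -50.2 229.9] [128.1  46.3 229.9] [128.1   -1.95 229.9 ]
100 [102.3 -51.1 229.9] [102.3  47.2 229.9] [102.3   -1.95 229.9 ]
130 [ 75.5 -50.1 229.9] [ 75.6  48.1 229.9] [ 75.55  -1.   229.9 ]
165 [ 58.9 -39.6   9.2] [58.9 39.5  9.2] [ 5.89e+01 -5.00e-02  9.20e+00]
190 [ 48.  -39.8   9.2] [48.1 39.7  9.2] [48.05 -0.05  9.2 ]
215 [ 36.9 -39.5   9.2] [37.  39.5  9.2] [36.95  0.    9.2 ]
[64.4  0.2  9.2]
```

Emit:
{"name": "apply_moves", "arguments": {
  "delta_pos": [
    [-0.3, 0.115, -0.1],
    [-0.6, 0.23, -0.3],
    [-0.8, 0.31, -0.6],
    [-0.895, 0.346, -0.8],
    [-0.895, 0.346, -1],
    [-0.895, 0.346, -1]
  ],
  "rot": [
    [0, 0, 0],
    [0, 0, 0],
    [0, 0, 0],
    [0, 0, 0],
    [0, 0, 0],
    [0, 0, 0]
  ],
  "hand": [0, 0, 0, 0, 0, 0]
}}

```text
time_s: 12.13
ee_pos: [453.1, 326.9, 135.3]
ee_rot: [-179.5, -0.3, 158.6]
force: [-0.6, -0.8, -4.0]
gripper_width: 12.1
gripper_force: 30.0
```

Emit:
{"name": "apply_moves", "arguments": {
  "delta_pos": [
    [0, 0, -0.2],
    [0, 0, -0.35],
    [0, 0, -0.45],
    [0, 0, -0.45],
    [0, 0, -0.45],
    [0, 0, -0.45]
  ],
  "rot": [
    [0, 0, 0],
    [0, 0, 0],
    [0, 0, 0],
    [0, 0, 0],
    [0, 0, 0],
    [0, 0, 0]
  ],
  "hand": [0, 0, 0, 0, 0, 0]
}}

```text
time_s: 12.63
ee_pos: [458.6, 329.2, 87.7]
ee_rot: [179.8, 0.1, 158.5]
force: [0.8, 0.1, -3.7]
gripper_width: 11.9
gripper_force: 30.0
```

```bash
python3 - <<'E'
from h import *
s=env.state(); print(s['ee_pos'],s['ee_rot'])
f=grab('wrist'); g=f['pixels'][:,:,::-1][120:300,200:430]
a=cv2.resize(g,None,fx=2.6,fy=2.6,interpolation=cv2.INTER_CUBIC)
sd=grab('side'); c=proj(sd,(457,327,45)).astype(int); print(c)
h=sd['pixels'][:,:,::-1][max(c[1]-60,0):c[1]+60,c[0]-80:c[0]+80]
b=cv2.resize(h,None,fx=0.8*2.6,fy=0.8*2.6,interpolation=cv2.INTER_CUBIC)
o=np.zeros((600,800,3),np.uint8); o[:a.shape[0]//1,:a.shape[1]]=a[:600]; 
k=np.zeros((600,800,3),np.uint8); k[:300,:384]=cv2.resize(g,(384,300),interpolation=cv2.INTER_CUBIC)
k[300:600,:400]=cv2.resize(h,(400,300))
z=f['pixels'][:,:,::-1][155:215,285:345]; k[:400,400:800]=cv2.resize(z,(400,400),interpolation=cv2.INTER_CUBIC)
cv2.imwrite('pics/c5.png',k)
E
```

```text
[458.6297439  329.22494328  87.66136191] [1.79831259e+02 1.24021938e-01 1.58528668e+02]
[239 224]
```

View pics/c5.png

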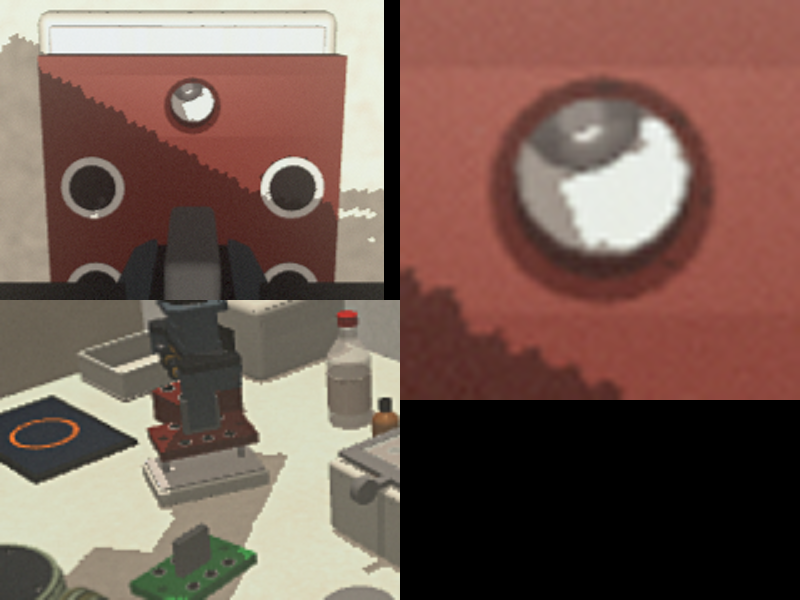

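Top left: the pin shows through the front hole, off centre. In the 6.67x zoom at right, the hole centre is at about (602,188) and the pin tip at (587,130). Bottom left: the side view shows the plate level above the stand. I measure the offset numerically now that the arm has settled.

```bash
python3 - <<'E'
from h import *
s=env.state(); print(s['ee_pos'],s['ee_rot'],s['qvel'].round(1)); T=Ro.from_euler('xyz',s['ee_rot'],degrees=True).as_matrix(); p0=s['ee_pos']
f=grab('wrist'); s2=env.state(); print(s2['ee_pos'],s2['ee_rot'])
tl=lambda X:np.round(T.T@(X-p0),2)
im=f['pixels'].astype(int); R=im[...,0]-im[...,2]
m=(R<25)[155:215,285:345].astype(np.uint8)
n,l,st,ce=cv2.connectedComponentsWithStats(m); i=1+np.argmax(st[1:,4]); print('through',ce[i]+[285,155],st[i])
c=ce[i]+[285,155]; print('hole bot',tl(onz(f,c,p0[2]-23.2)),'top',tl(onz(f,c,p0[2]-9.2)))
# top rim ellipse: dark ring inside the red plate
g=cv2.cvtColor(f['pixels'],cv2.COLOR_RGB2GRAY)
P=cv2.resize(f['pixels'][155:215,285:345,::-1],None,fx=8,fy=8,interpolation=cv2.INTER_CUBIC); cv2.imwrite('pics/c6.png',P)
for rr in (174,176,178,180,183,186): print(rr,f['pixels'][rr,298:333,0].tolist())
print('col315',f['pixels'][160:206,315,0].tolist())
E
```

```text
[458.29463248 329.10428004  87.55717014] [1.79839682e+02 1.17902489e-01 1.58543070e+02] [ 0.   0.   0.6 -0.1  0.  -0.1]
[458.0241487  328.96065434  87.31561994] [1.79863255e+02 1.00222033e-01 1.58546466e+02]
through [315.05696203 181.16455696] [ 18  15  26  24 474]
hole bot [50.41  0.2  23.1 ] top [51.97  0.21  9.09]
174 [165, 167, 151, 114, 88, 97, 103, 102, 103, 103, 108, 132, 145, 148, 145, 146, 148, 170, 154, 126, 124, 114, 109, 168, 218, 230, 228, 170, 94, 82, 99, 129, 157, 166, 164]
176 [165, 156, 121, 105, 104, 128, 114, 98, 98, 100, 102, 105, 138, 156, 182, 195, 167, 137, 126, 119, 114, 108, 113, 146, 217, 232, 232, 228, 179, 103, 81, 98, 127, 153, 163]
178 [155, 127, 102, 104, 113, 144, 157, 144, 115, 95, 97, 109, 116, 119, 122, 120, 120, 112, 113, 104, 110, 138, 206, 227, 229, 232, 232, 232, 229, 180, 103, 84, 102, 146, 161]
180 [138, 100, 97, 96, 115, 147, 161, 161, 163, 146, 127, 115, 105, 106, 109, 107, 104, 139, 158, 203, 229, 232, 232, 233, 233, 232, 233, 233, 234, 210, 141, 88, 97, 119, 151]
183 [132, 101, 101, 91, 89, 134, 158, 159, 162, 160, 160, 158, 213, 232, 232, 231, 231, 233, 231, 232, 233, 233, 232, 233, 232, 233, 232, 231, 231, 176, 95, 99, 90, 98, 145]
186 [142, 115, 102, 97, 76, 72, 134, 159, 162, 158, 157, 159, 171, 219, 232, 232, 231, 232, 233, 230, 232, 232, 231, 232, 232, 231, 233, 232, 167, 73, 91, 105, 105, 120, 150]
col315 [159, 158, 157, 155, 159, 164, 131, 105, 103, 104, 114, 135, 144, 143, 170, 171, 137, 122, 112, 111, 139, 227, 232, 233, 232, 232, 232, 232, 233, 232, 232, 234, 168, 86, 68, 67, 75, 99, 103, 106, 125, 147, 145, 144, 143, 145]
```

The offset matches the arm not having settled yet (1.2 and 0.9 mm from the commanded pose). I let it settle and measure again.

Emit:
{"name": "apply_moves", "arguments": {
  "delta_pos": [
    [0, 0, 0],
    [0, 0, 0],
    [0, 0, 0],
    [0, 0, 0],
    [0, 0, 0],
    [0, 0, 0]
  ],
  "rot": [
    [0, 0, 0],
    [0, 0, 0],
    [0, 0, 0],
    [0, 0, 0],
    [0, 0, 0],
    [0, 0, 0]
  ],
  "hand": [0, 0, 0, 0, 0, 0]
}}

```text
time_s: 13.28
ee_pos: [457.1, 328.5, 85.9]
ee_rot: [180.0, 0.0, 158.6]
force: [-0.4, -0.8, -4.9]
gripper_width: 11.4
gripper_force: 30.0
```

```bash
python3 - <<'E'
from h import *
s=env.state(); print(s['ee_pos'],s['ee_rot'],s['qvel'].round(1)); T=Ro.from_euler('xyz',s['ee_rot'],degrees=True).as_matrix(); p0=s['ee_pos']
f=grab('wrist'); print(env.state()['ee_pos'])
tl=lambda X:np.round(T.T@(X-p0),2)
z=f['pixels'][:,:,::-1][160:210,290:340]; cv2.imwrite('pics/c7.png',cv2.resize(z,(600,600),interpolation=cv2.INTER_CUBIC))
for c,h in (((315.2,183.5),p0[2]-9.2),((313,175.5),48.5)): print(c,tl(onz(f,c,h)))
# where a pin tip / pin base at the hole axis would show
for X in ((51.1,0.3),(52,0)):
  for zz in (p0[2]-9.2,p0[2]-23.2,48.5,30):
    P=p0+T@np.array([X[0],X[1],p0[2]-zz]); print(X,round(zz,1),proj(f,P).round(1))
E
```

```text
[457.0711537  328.49838911  85.87796113] [1.79994943e+02 1.00520974e-02 1.58565183e+02] [ 0.   0.1  0.  -0.  -0.1 -0. ]
[457.04067685 328.49503766  85.84201828]
(315.2, 183.5) [50.94  0.28  9.19]
(313, 175.5) [51.67 -0.85 37.37]
(51.1, 0.3) 76.7 [315.3 183.1]
(51.1, 0.3) 62.7 [315.3 179.7]
(51.1, 0.3) 48.5 [315.3 176.6]
(51.1, 0.3) 30 [315.3 173.2]
(52, 0) 76.7 [314.6 181.1]
(52, 0) 62.7 [314.6 177.7]
(52, 0) 48.5 [314.7 174.8]
(52, 0) 30 [314.8 171.6]
```

View pics/c7.png

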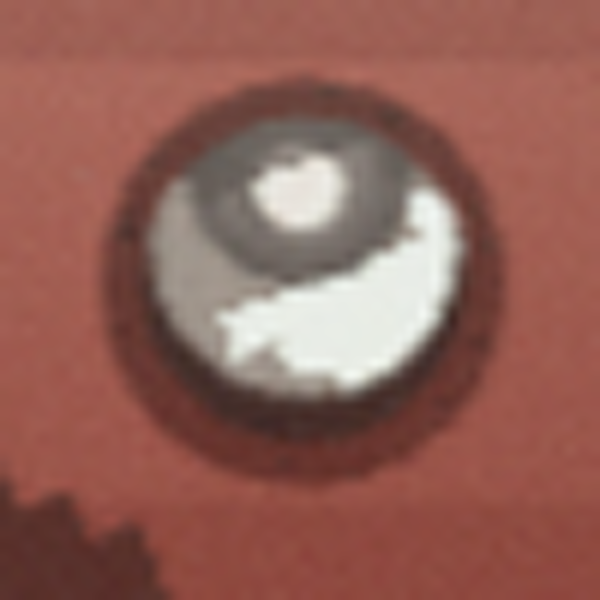

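The pin tip at crop (300,190) sits about 0.6 mm off the hole axis along the tool. I correct that and a 0.2 degree yaw error, then lower in stages.

Emit:
{"name": "apply_moves", "arguments": {
  "delta_pos": [
    [-0.005, 0, 0],
    [-0.005, 0, -0.03],
    [-0.005, 0, -0.06],
    [-0.005, 0, -0.09],
    [-0.005, 0, -0.12],
    [-0.005, 0, -0.14],
    [-0.005, 0, -0.14],
    [-0.005, 0, -0.14],
    [-0.005, 0, -0.14]
  ],
  "rot": [
    [0, 0, -0.0023],
    [0, 0, -0.0023],
    [0, 0, -0.0023],
    [0, 0, -0.0023],
    [0, 0, -0.0023],
    [0, 0, -0.0023],
    [0, 0, -0.0023],
    [0, 0, -0.0023],
    [0, 0, -0.0023]
  ],
  "hand": [0, 0, 0, 0, 0, 0, 0, 0, 0]
}}

```text
time_s: 14.08
ee_pos: [456.6, 328.6, 69.1]
ee_rot: [180.0, 0.0, 158.4]
force: [0.6, 0.1, -3.4]
gripper_width: 11.9
gripper_force: 30.0
```

Emit:
{"name": "apply_moves", "arguments": {
  "delta_pos": [
    [0, 0, -0.02],
    [0, 0, -0.04],
    [0, 0, -0.06],
    [0, 0, -0.06],
    [0, 0, -0.06]
  ],
  "rot": [
    [0, 0, 0],
    [0, 0, 0],
    [0, 0, 0],
    [0, 0, 0],
    [0, 0, 0]
  ],
  "hand": [0, 0, 0, 0, 0]
}}

```text
time_s: 14.5
ee_pos: [456.3, 328.4, 61.6]
ee_rot: [-180.0, -0.0, 158.4]
force: [-0.1, 0.3, -4.3]
gripper_width: 12.1
gripper_force: 30.0
```

Emit:
{"name": "apply_moves", "arguments": {
  "delta_pos": [
    [0, 0, -0.02],
    [0, 0, -0.04],
    [0, 0, -0.06],
    [0, 0, -0.073],
    [0, 0, -0.073],
    [0, 0, -0.073],
    [0, 0, -0.073]
  ],
  "rot": [
    [0, 0, 0],
    [0, 0, 0],
    [0, 0, 0],
    [0, 0, 0],
    [0, 0, 0],
    [0, 0, 0],
    [0, 0, 0]
  ],
  "hand": [0, 0, 0, 0, 0, 0, 0]
}}

```text
time_s: 15.08
ee_pos: [456.4, 328.5, 53.2]
ee_rot: [180.0, 0.0, 158.4]
force: [0.1, -1.2, -1.7]
gripper_width: 11.9
gripper_force: 30.0
```

Emit:
{"name": "apply_moves", "arguments": {
  "delta_pos": [
    [0, 0, -0.004],
    [0, 0, -0.004],
    [0, 0, -0.004],
    [0, 0, -0.004]
  ],
  "rot": [
    [0, 0, 0],
    [0, 0, 0],
    [0, 0, 0],
    [0, 0, 0]
  ],
  "hand": [0, 0, 0, 0]
}}

```text
time_s: 15.42
ee_pos: [456.5, 328.5, 53.1]
ee_rot: [180.0, 0.0, 158.4]
force: [-0.6, -1.6, 4.7]
gripper_width: 11.6
gripper_force: 30.0
```

The force reversed from -4 to +4.7 N at TCP z 53.1, so the plate is seated. Releasing and rising.

Emit:
{"name": "apply_moves", "arguments": {
  "delta_pos": [
    [0, 0, 0.004],
    [0, 0, 0.004],
    [0, 0, 0.004],
    [0, 0, 0.004],
    [0, 0, 0.004],
    [0, 0, 0.004],
    [0, 0, 0.004],
    [0, 0, 0.004]
  ],
  "rot": [
    [0, 0, 0],
    [0, 0, 0],
    [0, 0, 0],
    [0, 0, 0],
    [0, 0, 0],
    [0, 0, 0],
    [0, 0, 0],
    [0, 0, 0]
  ],
  "hand": [0.2, 0.3, 0.4, 0.5, 0.5, 0.5, 0.5, 0.5]
}}

```text
time_s: 16.08
ee_pos: [456.5, 328.5, 53.1]
ee_rot: [180.0, 0.0, 158.4]
force: [0.3, -0.1, -0.4]
gripper_width: 45.3
gripper_force: 0.0
```

Emit:
{"name": "apply_moves", "arguments": {
  "delta_pos": [
    [0, 0, 0.05],
    [0, 0, 0.15],
    [0, 0, 0.3],
    [0, 0, 0.6],
    [0, 0, 0.9],
    [0, 0, 1],
    [0, 0, 1]
  ],
  "rot": [
    [0, 0, 0],
    [0, 0, 0],
    [0, 0, 0],
    [0, 0, 0],
    [0, 0, 0],
    [0, 0, 0],
    [0, 0, 0]
  ],
  "hand": [0.5, 0.5, 0.5, 0.5, 0.5, 0.5, 0.5]
}}

```text
time_s: 16.67
ee_pos: [458.5, 329.9, 177.7]
ee_rot: [179.6, 0.3, 158.4]
force: [0.1, 0.2, -0.0]
gripper_width: 45.9
gripper_force: 0.0
```

Emit:
{"name": "apply_moves", "arguments": {
  "delta_pos": [
    [0, 0, 0.2],
    [0, 0, 0.4],
    [0.1, -0.2, 0.7],
    [0.2, -0.5, 0.7],
    [0.3, -0.8, 0.7],
    [0.35, -1, 0.7]
  ],
  "rot": [
    [0, 0, 0],
    [0, 0, 0],
    [0, 0, 0.08],
    [0, 0, 0.16],
    [0, 0, 0.2],
    [0, 0, 0.2]
  ],
  "hand": [0.5, 0.5, 0.5, 0.5, 0.5, 0.5]
}}

```text
time_s: 17.17
ee_pos: [499.0, 205.8, 256.6]
ee_rot: [-179.9, 0.0, 175.7]
force: [0.3, 0.1, 0.2]
gripper_width: 45.3
gripper_force: 0.0
```

Emit:
{"name": "apply_moves", "arguments": {
  "delta_pos": [
    [0, -0.3, 0],
    [0, -0.6, 0],
    [0, -0.9, 0],
    [0, -1, 0]
  ],
  "rot": [
    [0, 0, 0],
    [0, 0, 0],
    [0, 0, 0],
    [0, 0, 0]
  ],
  "hand": [0.5, 0.5, 0.5, 0.5]
}}

```text
time_s: 17.5
ee_pos: [497.4, 84.5, 256.0]
ee_rot: [-179.8, -0.1, 175.4]
force: [0.1, 0.8, 0.4]
gripper_width: 45.5
gripper_force: 0.0
```

Emit:
{"name": "apply_moves", "arguments": {
  "delta_pos": [
    [0, -0.3, 0],
    [0, -0.6, 0],
    [0, -0.65, 0],
    [0, -0.65, 0],
    [0, -0.65, 0],
    [0, -0.65, 0],
    [0, -0.65, 0]
  ],
  "rot": [
    [0, 0, 0],
    [0, 0, 0],
    [0, 0, 0],
    [0, 0, 0],
    [0, 0, 0],
    [0, 0, 0],
    [0, 0, 0]
  ],
  "hand": [0.5, 0.5, 0.5, 0.5, 0.5, 0.5, 0.5]
}}

```text
time_s: 18.08
ee_pos: [498.4, 11.8, 256.8]
ee_rot: [180.0, -0.0, 175.7]
force: [-0.1, 0.6, -0.3]
gripper_width: 45.7
gripper_force: 0.0
```

```bash
python3 - <<'E'
from h import *
s=env.state(); print(s['ee_pos'],s['ee_rot'],s['qpos'].round(1))
f=grab('wrist'); sc=grab('scene'); sd=grab('side')
for n,g in (('w',f),('sc',sc),('sd',sd)):
  for r in spotter.landmark_of(g,'lid_grip')[:2]: print(n,r, onz(g,r['position'],112))
for r in spotter.trace(f,'lid_grip')[:1]:
  ys,xs=np.nonzero(r['mask']); P=np.array([onz(f,(x,y),112)[:2] for x,y in zip(xs,ys)],np.float32); print(r['box'],r['score'],cv2.minAreaRect(P))
for n,g in (('sc',sc),('sd',sd)):
  for r in spotter.landmark_of(g,'plate_grip')[:3]: print(n,r, onz(g,r['position'],72))
  for r in spotter.landmark_of(g,'lid_hinge')[:1]: print(n,r, onz(g,r['position'],112))
save(f,'w8.png')
E
```

```text
[498.41704534  11.83239368 256.83003518] [ 1.79967264e+02 -2.52948291e-02  1.75652810e+02] [  0.    9.9  94.9   0.   75.2 -85.6]
w {'position': [309.5, 170.3], 'score': 0.94} [452.95966721  11.06686898 112.        ]
sc {'position': [333.2, 236.7], 'score': 0.71} [455.87514204   9.05033052 112.        ]
sd {'position': [303.6, 240.9], 'score': 0.72} [443.65177153   5.86114654 112.        ]
[311.1, 273.6, 230.4, 253.5] 0.93 ((544.1292114257812, 6.425331115722656), (181.1027374267578, 218.56260681152344), 85.71424102783203)
sc {'position': [390.9, 325.0], 'score': 0.91} [457.52668434 324.50466747  72.        ]
sc {'position': [396.8, 263.7], 'score': 0.83} [325.98252131 161.62511184  72.        ]
sc {'position': [274.3, 264.4], 'score': 0.68} [654.10456502  15.28867873 112.        ]
sd {'position': [235.2, 261.4], 'score': 0.9} [281.992711   112.24710127  72.        ]
sd {'position': [350.8, 345.1], 'score': 0.76} [ 247.89120482 -332.79036382   72.        ]
sd {'position': [240.4, 218.3], 'score': 0.57} [456.96242396 318.78862434  72.        ]
```

View pics/w8.png

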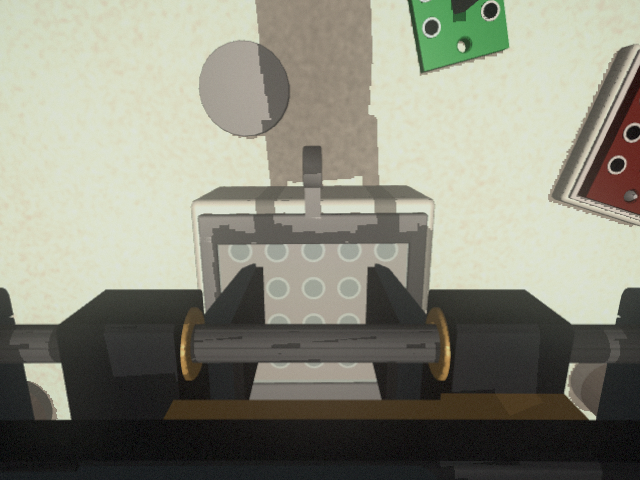

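The wrist view shows the lid grip edge-on at (312,165), aligned with the tool, and the plate flush on the stand at the right with its pin visible in the hole (632,195). I now go down over the grip and pinch it.

Emit:
{"name": "apply_moves", "arguments": {
  "delta_pos": [
    [-0.2, 0, -0.1],
    [-0.378, 0, -0.3],
    [-0.378, 0, -0.6],
    [-0.378, 0, -0.9],
    [-0.378, 0, -1],
    [-0.378, 0, -1]
  ],
  "rot": [
    [0, 0, 0],
    [0, 0, 0],
    [0, 0, 0],
    [0, 0, 0],
    [0, 0, 0],
    [0, 0, 0]
  ],
  "hand": [0.5, 0.5, 0.5, 0.5, 0.5, 0.5]
}}

```text
time_s: 19.13
ee_pos: [450.4, 10.4, 134.1]
ee_rot: [-180.0, -0.4, 175.5]
force: [0.4, 0.1, 0.7]
gripper_width: 45.7
gripper_force: 0.0
```

Emit:
{"name": "apply_moves", "arguments": {
  "delta_pos": [
    [0, 0, -0.1],
    [0, 0, -0.2],
    [0, 0, -0.3],
    [0, 0, -0.363],
    [0, 0, -0.363],
    [0, 0, -0.363],
    [0, 0, -0.363]
  ],
  "rot": [
    [0, 0, 0],
    [0, 0, 0],
    [0, 0, 0],
    [0, 0, 0],
    [0, 0, 0],
    [0, 0, 0],
    [0, 0, 0]
  ],
  "hand": [0.5, 0.5, 0.5, 0.5, 0.5, 0.5, 0.5]
}}

```text
time_s: 19.72
ee_pos: [454.0, 10.5, 94.5]
ee_rot: [180.0, 0.1, 175.6]
force: [0.4, -0.3, -0.4]
gripper_width: 45.7
gripper_force: 0.0
```

```bash
python3 - <<'E'
from h import *
s=env.state(); print(s['ee_pos'],s['ee_rot'],s['force'])
f=grab('wrist'); sd=grab('side'); sc=grab('scene')
for n,g in (('w',f),('sc',sc),('sd',sd)):
  for r in spotter.landmark_of(g,'lid_grip')[:2]: print(n,r, onz(g,r['position'],112))
c=proj(sd,(453,12,112)).astype(int)
h=cv2.resize(sd['pixels'][c[1]-60:c[1]+60,c[0]-80:c[0]+80,::-1],(400,300),interpolation=cv2.INTER_CUBIC)
cv2.imwrite('pics/c9.png',np.hstack([h,cv2.resize(f['pixels'][:,:,::-1],(400,300))]))
E
```

```text
[453.99892948  10.48835077  94.52013967] [1.79985686e+02 1.23060146e-01 1.75555093e+02] [ 0.38513891 -0.2548325  -0.40878821]
w {'position': [319.0, 308.1], 'score': 0.77} [450.25727436  12.49191992 112.        ]
sc {'position': [334.0, 237.7], 'score': 0.68} [455.73328889  13.50217844 112.        ]
sd {'position': [303.4, 240.3], 'score': 0.78} [445.68382545   8.72913151 112.        ]
```

View pics/c9.png

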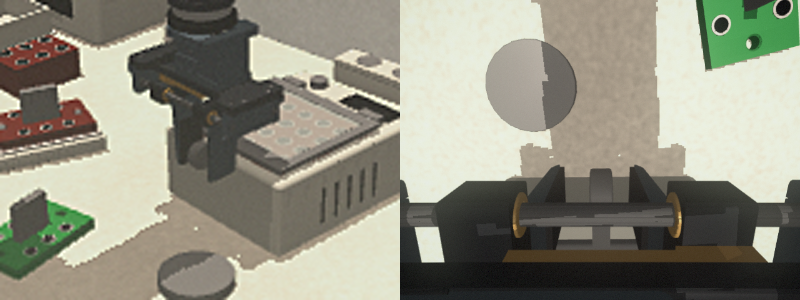

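The fingers straddle the disc (left panel near (195,155), right panel near (600,190)), and the plate lies flush at left. Closing.

Emit:
{"name": "apply_moves", "arguments": {
  "delta_pos": [
    [0, 0.017, 0],
    [0, 0.017, 0],
    [0, 0.017, 0],
    [0, 0.017, 0],
    [0, 0.017, 0],
    [0, 0.017, 0],
    [0, 0.017, 0],
    [0, 0.017, 0]
  ],
  "rot": [
    [0, 0, 0],
    [0, 0, 0],
    [0, 0, 0],
    [0, 0, 0],
    [0, 0, 0],
    [0, 0, 0],
    [0, 0, 0],
    [0, 0, 0]
  ],
  "hand": [0.5, 0.3, 0.1, 0, 0, 0, 0, 0],
  "newtons": 20
}}

```text
time_s: 20.68
ee_pos: [453.1, 13.1, 93.5]
ee_rot: [179.9, 0.0, 175.6]
force: [-0.3, 3.0, -0.3]
gripper_width: 13.8
gripper_force: 20.0
```

```bash
python3 - <<'E'
from h import *
s=env.state(); print(s['ee_pos'],s['ee_rot'],s['force'],s['gripper_width'],s['gripper_force'])
h=np.array([np.cos(np.radians(-4.3)),np.sin(np.radians(-4.3))])
for a in (5,10,15,20,25,30,35,40,45,50):
    a=np.radians(a); d=206*(1-np.cos(a)); print(round(np.degrees(a)),np.round(np.r_[h*d,206*np.sin(a)]/120,3))
E
```

```text
[453.11928202  13.06139285  93.53384531] [1.79945368e+02 4.49072904e-03 1.75583275e+02] [-0.29881483  3.04642317 -0.25429555] 13.751552165854857 19.99646008014679
5 [ 0.007 -0.     0.15 ]
10 [ 0.026 -0.002  0.298]
15 [ 0.058 -0.004  0.444]
20 [ 0.103 -0.008  0.587]
25 [ 0.16  -0.012  0.725]
30 [ 0.229 -0.017  0.858]
35 [ 0.31  -0.023  0.985]
40 [ 0.4   -0.03   1.103]
45 [ 0.501 -0.038  1.214]
50 [ 0.611 -0.046  1.315]
```

Emit:
{"name": "apply_moves", "arguments": {
  "delta_pos": [
    [0.002, -0.003, 0.075],
    [0.007, -0.004, 0.15],
    [0.015, -0.004, 0.225],
    [0.026, -0.006, 0.298],
    [0.04, -0.007, 0.37],
    [0.058, -0.008, 0.444],
    [0.058, -0.008, 0.444],
    [0.058, -0.008, 0.444]
  ],
  "rot": [
    [0, 0, 0],
    [0, 0, 0],
    [0, 0, 0],
    [0, 0, 0],
    [0, 0, 0],
    [0, 0, 0],
    [0, 0, 0],
    [0, 0, 0]
  ],
  "hand": [0, 0, 0, 0, 0, 0, 0, 0]
}}

```text
time_s: 21.35
ee_pos: [460.2, 12.6, 146.9]
ee_rot: [179.9, 0.0, 175.6]
force: [-0.1, 5.4, -3.0]
gripper_width: 14.0
gripper_force: 20.0
```

Emit:
{"name": "apply_moves", "arguments": {
  "delta_pos": [
    [0.045, 0.014, 0.143],
    [0.102, 0.01, 0.281],
    [0.171, 0.005, 0.414],
    [0.252, -0.001, 0.541],
    [0.342, -0.008, 0.659],
    [0.443, -0.016, 0.77],
    [0.5, -0.02, 0.823],
    [0.553, -0.024, 0.871],
    [0.553, -0.024, 0.871],
    [0.553, -0.024, 0.871]
  ],
  "rot": [
    [0, 0, 0],
    [0, 0, 0],
    [0, 0, 0],
    [0, 0, 0],
    [0, 0, 0],
    [0, 0, 0],
    [0, 0, 0],
    [0, 0, 0],
    [0, 0, 0],
    [0, 0, 0]
  ],
  "hand": [0, 0, 0, 0, 0, 0, 0, 0, 0, 0]
}}

```text
time_s: 22.18
ee_pos: [525.6, 8.1, 251.1]
ee_rot: [-179.9, -0.1, 175.6]
force: [-3.6, -3.0, 1.4]
gripper_width: 13.8
gripper_force: 20.0
```

Emit:
{"name": "apply_moves", "arguments": {
  "delta_pos": [
    [0, 0, 0],
    [0, 0, 0],
    [0, 0, 0],
    [0, 0, 0],
    [0, 0, 0],
    [0, 0, 0],
    [0, 0, 0],
    [0, 0, 0]
  ],
  "rot": [
    [0, 0, 0],
    [0, 0, 0],
    [0, 0, 0],
    [0, 0, 0],
    [0, 0, 0],
    [0, 0, 0],
    [0, 0, 0],
    [0, 0, 0]
  ],
  "hand": [0, 0, 0, 0, 0, 0, 0, 0]
}}

```text
time_s: 22.85
ee_pos: [525.8, 8.1, 251.2]
ee_rot: [-179.9, -0.0, 175.6]
force: [-3.6, -3.5, 0.7]
gripper_width: 13.9
gripper_force: 20.0
```

```bash
python3 - <<'E'
from h import *
s=env.state(); print(s['time_s'],s['ee_pos'],s['ee_rot'],s['force'],s['gripper_width'],s['gripper_force'],s['qvel'].round(2))
p=s['ee_pos'];z=p[2]+18.8
h=np.array([np.cos(np.radians(-4.3)),np.sin(np.radians(-4.3))])
print('angle from z',np.degrees(np.arcsin((z-112.3)/206)),'from x',np.degrees(np.arccos(1-((p[:2]-[453.1,13.1])@h)/206)))
for n in('scene','side'):
  g=grab(n)
  r=spotter.landmark_of(g,'lid_grip')[:1]; print(n,r,proj(g,(p[0],p[1],z)))
  Q=[onz(g,r['position'],72).round() for r in spotter.landmark_of(g,'plate_grip')[:4]]; print(Q)
  for q in('dish','dropper','wash_bottle','tube_block','jar','tip_box'): print(q,[onz(g,r['position'],0)[:2].round() for r in spotter.landmark_of(g,q)[:1]])
E
```

```text
22.85 [525.78191228   8.09264958 251.22302512] [-1.79924339e+02 -3.76942333e-02  1.75562027e+02] [-3.62428957 -3.46816857  0.67683365] 13.868154407722423 19.99370902776718 [ 0.02  0.04  0.03  0.05 -0.06 -0.03]
angle from z 49.96447531709232 from x 49.73334663438089
scene [{'position': [311.1, 208.7], 'score': 0.65}] [312.3308114  209.26820834]
[array([448., 326.,  72.]), array([325., 166.,  72.]), array([ 289., -276.,   72.])]
dish [array([383., -47.])]
dropper [array([703., 224.])]
wash_bottle [array([725., 326.])]
tube_block [array([581., 512.])]
jar [array([ 711., -364.])]
tip_box [array([ 564., -511.])]
side [{'position': [318.9, 181.1], 'score': 0.7}] [323.16706148 179.84105533]
[array([ 248., -330.,   72.]), array([281., 116.,  72.]), array([443., 319.,  72.])]
dish [array([380., -41.])]
dropper [array([690., 211.])]
wash_bottle []
tube_block [array([596., 529.])]
jar [array([ 704., -365.])]
tip_box [array([ 570., -496.])]
```

```bash
python3 - <<'E'
from h import *
for n in('scene','side'):
  g=grab(n); rect(g,'plate_grip',44,(455,328)); print(spotter.landmark_of(g,'stand_seat')[:1])
  for X in ((0,0,44),): print(proj(g,(456.5,328.5,72)),[r['position'] for r in spotter.landmark_of(g,'plate_grip')])
E
```

```text
plate_grip 0.95 [459.5 331.3  87.8 127.2  66.7] [391.6, 333.5, 53.3, 32.7]
[{'position': [390.8, 332.5], 'score': 0.77}]
[392.03776285 325.96150526] [[398.1, 263.0], [329.3, 170.6], [391.0, 325.8]]
plate_grip 0.58 [463.3 344.3 172.2 135.2  67.5] [239.8, 225.9, 42.9, 25.9]
[{'position': [240.4, 229.0], 'score': 0.84}]
[238.5047064  217.45921975] [[350.6, 345.6], [239.0, 220.3], [233.7, 261.7]]
```

The plate is where I released it (predicted (392,326), seen (391,325.8)), and the lid is held at about 50 degrees. Handing in.

```bash
python3 -c "
from workcell import env
print(env.job_done())"
```

```text
the job is handed in; nothing more can be done
None
```

The job is handed in, with no verdict returned: the plate sits flush on the stand's two pins and is let go, the gripper holds the lid at about 50 degrees open (worked out from the arm's position), and the camera checks showed no sign that the bystanders had moved.

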